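# Tuck the hanging rail under the lapped board of a display-panel jig and hold it down

### The job

Throw the jig's toggle clamp back over centre so that it stays fully open, then pick up the aluminium hanging rail and tuck the front edge of its flat leaf under the lapped hinged board, at least 25 mm deep along its whole length, without lifting that board. Press the rail down flat on the base board with about 15 N and finish like that: the program ends with the gripper still holding the rail and pressing it down. Leave the stack of record sleeves, the tape roll and the paste jar where they are.

Things in the scene. Friction and masses are not known exactly. Their poses are not given: they have to be found in the camera images.
- bed: fixed plywood base board of the jig, 260 (x) x 300 (y) x 18 mm, flat on the table; origin at the centre of its underside, upper face 18 mm above it; x points from the robot's side towards the lapped board at the far side. Position and yaw (up to 0.25 rad) vary
- jig: fixed fittings on the bed; origin on the bed's upper face above its centre, axes as the bed's. Lap hinge line along y at x = 120 mm, 10 mm up. Clamp pivot at (0, -120, 37) mm on a steel bracket 44 x 44 mm, 48 mm high; the clamp swings in the plane x = 0. Clamp foot when shut: rubber, 20 mm across, on the bed at (0, -15) mm, in the rail's way
- lap_edge (a point): point on the bed's upper face below the middle of the lapped board's free front edge, at jig (30, 25, 0) mm, jig axes; x points in under the board. Board: y -100 to +100 mm, x 0 to 90 mm (hinge); slot below open to x = 84 mm and at both ends, 10 mm high; the front 11 mm flare up to a lip (underside 15, top 18 mm above the bed)
- lap (a joint): hinge angle of the grey lapped board (4 mm thick, 150 g, free hinge, held down only by its own weight): 0 = level as at the start, with a 10 mm slot between it and the bed; grows as its front edge is lifted (0.06 rad = about 5 mm at the edge), up to 0.8
- clamp (a joint): toggle clamp angle (arm and black handle one rigid piece, 220 g). 0 = shut, as at start: arm level along jig +y, 120 mm; handle up, 110 mm long, 16 mm thick, leaning 10 deg to jig -y. Push the handle's upper part to jig -y (under 2 N): past about 0.7 rad it falls over by itself to its stop at 1.3 = open, arm nearly upright, handle nearly level to -y
- clamp_handle (a point): centre of the rounded upper end of the clamp handle, 110 mm from the pivot; at start about 145 mm above the bed; (its axes turn with the clamp)
- rail: loose aluminium rail, 200 g: leaf 160 (y) x 90 (x) x 4 mm with a rib 10 mm thick (x), 160 mm long, along its back edge, top 40 mm above the underside. Origin on the underside below the rib's middle; x points to the leaf's front edge, 85 mm away. Starts flat on the table left of the jig, x roughly to world +x, yaw up to 0.45. Grip the rib's middle from above
- leaf_left (a point): left end of the leaf's front edge, at rail (85, 80, 2) mm
- leaf_right (a point): right end of the leaf's front edge, at rail (85, -80, 2) mm
- singles: bystander: stack of record sleeves, 178 x 178 x 40 mm, origin under its centre
- tape: bystander: roll of tape lying flat, 96 mm across, 24 mm high, origin under its centre
- paste: bystander: white paste jar, 60 mm across, 85 mm high, origin under its centre
Mind the look-alikes: they are no part of the job. Several things have the shape of the rail; the one meant has the colours described above.

How it is judged:
By the outcome, as a careful person would: the job done as asked, in the order asked, and still so for the second after the job is handed in, while the arm keeps its last pose, push and grip.
It also fails if it takes over 54 s, if anything falls off the work surface, if the arm or the gripper's body presses on something with over 40 N, if the wrist force passes 120 N, or if a joint passes its speed limit or range.

### The arm

A 6-joint arm with a two-finger parallel gripper is mounted at the origin on the work surface. World frame = base frame: x ahead of the robot, y to its left, z up, the work surface at z = 0. Lengths are in m, angles in degrees, forces in N, time in s.
With the tool pointing down it reaches from about 0.375 to 0.9 m from the base axis. Payload 3.1 kg.
Tool frame: the origin (TCP) lies midway between the tips of the shut fingers; the grasp point (between the pads) lies bot.hold_point_z behind it (bot.hold_point_z is the distance from the TCP to the grasp point, in m); z points along the fingers, y is the direction in which the jaws open and shut (so a half turn about z gives the same grasp; the last joint's range is limited). The gripper opens to 87 mm and grips with 3 to 60 N. Pads are 19 mm wide; open, the fingers measure 117 mm over their backs; the gripper's body (75 mm by 190 mm) begins 51 mm behind the grasp point.
Start: joints at [-78.352, 30.224, 82.088, -0, 67.689, -10.227], TCP at [0.233, -0.58, 0.223] pointing down, gripper open.
Joint ranges: [-176.69, 176.69], [-43.24, 126.21], [12.49, 139.97], [-82, 262], [0, 151.66], [-163.58, 163.58]. Speed limits (degrees/s): [159.86, 159.86, 180, 180, 180, 180].

### API

Orientations are given as a 3x3 rotation matrix whose columns are the frame's x, y, z axes.
In Python, from rig import bot, vision gives the robot as it stands.
- The arm moves only by the shell command python3 -m inch 'ROWS'. ROWS is JSON, a list of rows, each a list of 5 numbers: the finger opening in mm, from 0 to 87, then the shift along the tool's x, y, z in mm, then the turn about the tool's z in rad. In form: [[hand, dx, dy, dz, roll], ...]. A call has 1 to 8 rows; each row is the pose to reach, as a shift and turn from the pose measured when the call began, along the tool's axes at that moment; what a row does not reach only later rows make up. A row lasts 1/10 s, in which the tool goes at most 50 mm and 8.59 degrees, less where a joint would pass 70% of its speed; a pose out of reach is approached as far as the arm can. A call with a gripper value outside its range is refused whole. The fingers move at their own pace and stop on an object; the grip force is fixed at half the most. Time passes only in rows, so rows that repeat a pose let the fingers close. It gives the time, the measured TCP pose, the force and the opening at its end, in the units of the state.
- bot.read_state(): the state, without advancing time (a new reading comes with each control period).
- vision.capture(name): name is "scene" or "top" or "wrist"; returns (picture, depth): 400x640x3 uint8, red, green, blue; 400x640 float32, m along the optical axis (not along the pixel's ray), 0 where there is no reading.
- vision.camera_model(name): a dict with "intrinsics" (3x3 intrinsics, pixels), "camera_from_world" (4x4, takes a point from world to camera coordinates). Camera axes: x right, y down, z forward; pixel columns grow to the right and rows downward; lengths in m; the calibration is good to about 2 mm. A picture is of the moment at which its call begins: read the wrist's pose just before it. camera_model takes no time and is no camera call; for the wrist camera it gives the pose at the moment of the call.
- bot.hand_in(): hands the job in, once; it reports no verdict.
The state is a dict: "time_s": time; "joint_positions": joint angles; "qvel": joint speeds; "tau": joint torques, N m; "position": TCP position; "tcp_rot": TCP orientation; "force": force on the tool from outside, world axes, zero at the start; "moment": the same for the moment, N m; "opening": opening from 0.0 (shut) to 1.0 (fully open).
Only numpy, scipy, OpenCV 4.12 (cv2) and the standard library are available. Lean on these libraries where they do the work, as an engineer would, in place of code of your own. Each camera call takes 0.05 s, during which the arm holds its last target. There are 200 camera calls.

## Working session

There is one attempt and no reset: what is moved stays moved. The work goes in short steps, Python scripts to look and compute and a shell command to move; the robot and the scene stay as the last step left them, time stands still between calls to the robot, and variables do not carry over. Pictures are saved under pics/ and viewed, about 8 in all and at most 12, crops included, and the job is handed in when it is done.

```bash
mkdir -p pics; ls; python3 - <<'E'
from rig import bot, vision
import cv2,numpy as np
s=bot.read_state();print(s['time_s'],s['position'],s['tcp_rot'],s['opening'],bot.hold_point_z)
for n in('top','scene'):
    p,d=vision.capture(n);cv2.imwrite(f'pics/{n}0.png',p[:,:,::-1]);np.save(f'pics/{n}0.npy',d);np.save(f'pics/{n}0rgb.npy',p)
    m=vision.camera_model(n);print(m)
E
```

```text
pics
0.0 [ 0.23272675 -0.57929396  0.22157669] [[ 9.27995959e-01  3.72589949e-01 -4.79376310e-04]
 [ 3.72590118e-01 -9.27993734e-01  2.05751321e-03]
 [ 3.21750531e-04 -2.08797482e-03 -9.99997768e-01]] 0.9954308064242746 0.0187
{'intrinsics': array([[478.9850988 ,   0.        , 324.07302295],
       [  0.        , 478.9850988 , 204.0541823 ],
       [  0.        ,   0.        ,   1.        ]]), 'camera_from_world': array([[ 0.02223481, -0.9997261 ,  0.00730279,  0.02183548],
       [-0.99675725, -0.02273263, -0.07718943,  0.53841414],
       [ 0.0773343 , -0.00556281, -0.9969897 ,  1.71098165],
       [ 0.        ,  0.        ,  0.        ,  1.        ]])}
{'intrinsics': array([[422.58211048,   0.        , 316.53031677],
       [  0.        , 422.58211048, 193.92682062],
       [  0.        ,   0.        ,   1.        ]]), 'camera_from_world': array([[ 0.46695223,  0.88427302,  0.00410469, -0.26728568],
       [ 0.76268743, -0.40038956, -0.50793315, -0.32051953],
       [-0.4475081 ,  0.24031111, -0.86138671,  1.61716545],
       [ 0.        ,  0.        ,  0.        ,  1.        ]])}
```

View pics/top0.png

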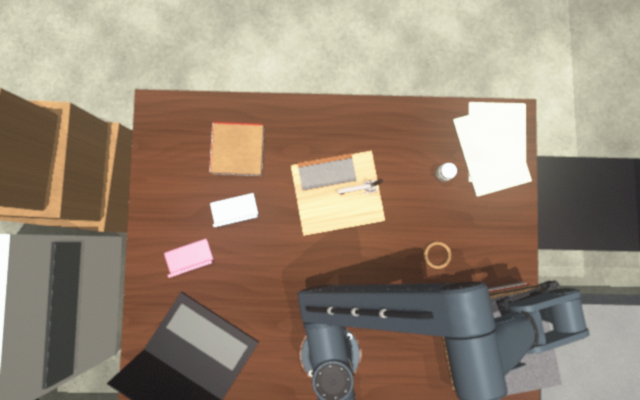

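View pics/scene0.png

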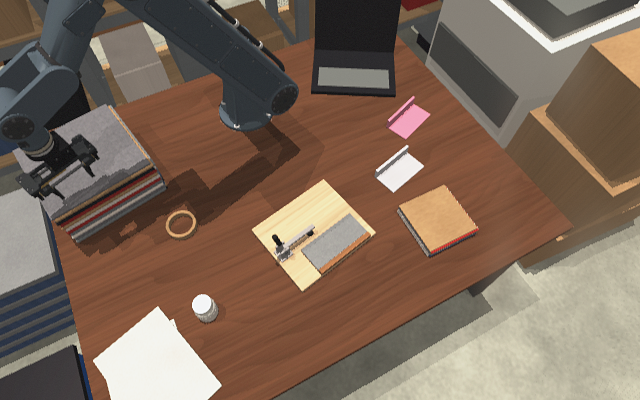

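The top view shows the bed with the grey lap and shut clamp at about (338,192). The silver-white rail is at (234,210), with its rib on the near edge, and a pink look-alike sits at (188,257). Next I'll measure the poses.

```bash
cat > h.py <<'E'
import numpy as np,cv2
from rig import bot,vision
def cloud(d,m):
    K=m['intrinsics'];T=np.linalg.inv(m['camera_from_world'])
    v,u=np.indices(d.shape);P=np.stack([(u-K[0,2])/K[0,0]*d,(v-K[1,2])/K[1,1]*d,d],-1)
    P=P@T[:3,:3].T+T[:3,3];P[d<=0]=np.nan;return P
def onplane(px,z,m):
    K=m['intrinsics'];T=np.linalg.inv(m['camera_from_world'])
    px=np.atleast_2d(px).astype(float);r=np.c_[(px[:,0]-K[0,2])/K[0,0],(px[:,1]-K[1,2])/K[1,1],np.ones(len(px))]@T[:3,:3].T
    return T[:3,3]+r*((z-T[2,3])/r[:,2])[:,None]
def proj(X,m):
    X=np.atleast_2d(X);C=X@m['camera_from_world'][:3,:3].T+m['camera_from_world'][:3,3]
    q=C@m['intrinsics'].T;return q[:,:2]/q[:,2:]
E
python3 - <<'E'
from h import *
for n,rb,rr in(('top',(280,395,140,245),(205,262,188,230)),('scene',(245,385,170,300),(370,430,140,198))):
    p=np.load(f'pics/{n}0rgb.npy');d=np.load(f'pics/{n}0.npy');m=vision.camera_model(n);P=cloud(d,m)
    hsv=cv2.cvtColor(p,cv2.COLOR_RGB2HSV).astype(int)
    def crop(r):
        M=np.zeros(d.shape,bool);M[r[2]:r[3],r[0]:r[1]]=1;return M
    print(n,'table z',np.nanmedian(P[crop(rr)][:,2]))
    # bed colour: bright yellow + rest
    B=crop(rb)&(p.max(2)>150)&(hsv[...,1]<140)
    for nm,M,z in(('bed',B,.018),('rail',crop(rr)&(p.min(2)>110),.004)):
        c,l,st,_=cv2.connectedComponentsWithStats(M.astype(np.uint8))[0:4]
        k=1+np.argmax(st[1:,4]);M=l==k
        px=np.argwhere(M)[:,::-1];X=onplane(px,z,m)[:,:2]
        (cx,cy),(w,h),a=cv2.minAreaRect((X*1000).astype(np.float32));print(nm,st[k],'rect',cx,cy,w,h,a)
        print(' corners',cv2.boxPoints(((cx,cy),(w,h),a)).round(0).tolist())
        print('  zpct',np.nanpercentile(P[M][:,2],[2,20,50,80,98]).round(4))
    M=crop(rr)&(P[...,2]>.03);X=P[M]
    print('rib',len(X),X.mean(0) if len(X) else 0)
    if len(X)>5: print(cv2.minAreaRect((X[:,:2]*1000).astype(np.float32)))
    r=rb;cv2.imwrite(f'pics/c{n}.png',cv2.resize(p[r[2]:r[3],r[0]:r[1],::-1],None,fx=5,fy=5,interpolation=cv2.INTER_CUBIC)[:600,:800])
a=cv2.imread('pics/ctop.png');b=np.load('pics/top0rgb.npy')[180:240,195:270,::-1]
b=cv2.resize(b,None,fx=5,fy=5,interpolation=cv2.INTER_CUBIC)
out=np.zeros((525,800,3),np.uint8);out[:a.shape[0],:a.shape[1]]=a[:525];out[:b.shape[0],575:800]=b[:,75:300]
cv2.imwrite('pics/cc.png',out)
E
```

```text
top table z 0.0021737914290191895
bed [ 290  150   97   90 6239] rect 575.644775390625 -23.99334716796875 291.58807373046875 331.35650634765625 11.10367202758789
 corners [[401.0, 111.0], [464.0, -215.0], [751.0, -158.0], [687.0, 167.0]]
  zpct [-0.0022  0.0146  0.0197  0.0302  0.0598]
rail [ 209  192   50   36 1233] rect 511.3387145996094 364.52508544921875 96.77410125732422 174.78384399414062 14.420178413391113
 corners [[443.0, 437.0], [486.0, 268.0], [580.0, 292.0], [536.0, 461.0]]
  zpct [-0.0053  0.0004  0.0042  0.0097  0.0432]
rib 132 [0.47018671 0.34883065 0.03933627]
((470.01165771484375, 350.20050048828125), (10.803962707519531, 159.9672393798828), 14.37705135345459)
scene table z 0.0032678650398907383
bed [ 252  179  124  112 6396] rect 576.4639892578125 -14.197296142578125 262.26708984375 301.9048156738281 11.687170028686523
 corners [[417.0, 107.0], [479.0, -189.0], [735.0, -135.0], [674.0, 160.0]]
  zpct [0.0143 0.0181 0.021  0.033  0.0616]
rail [ 375  145   49   48 1087] rect 496.0604248046875 371.3254089355469 107.01530456542969 188.8175506591797 14.277828216552734
 corners [[421.0, 450.0], [467.0, 267.0], [571.0, 293.0], [525.0, 476.0]]
  zpct [0.0004 0.0037 0.0061 0.0094 0.0441]
rib 210 [0.51358267 0.34993151 0.04068033]
((555.3682861328125, 371.41888427734375), (194.0730743408203, 157.27854919433594), 14.106054306030273)
```

View pics/cc.png

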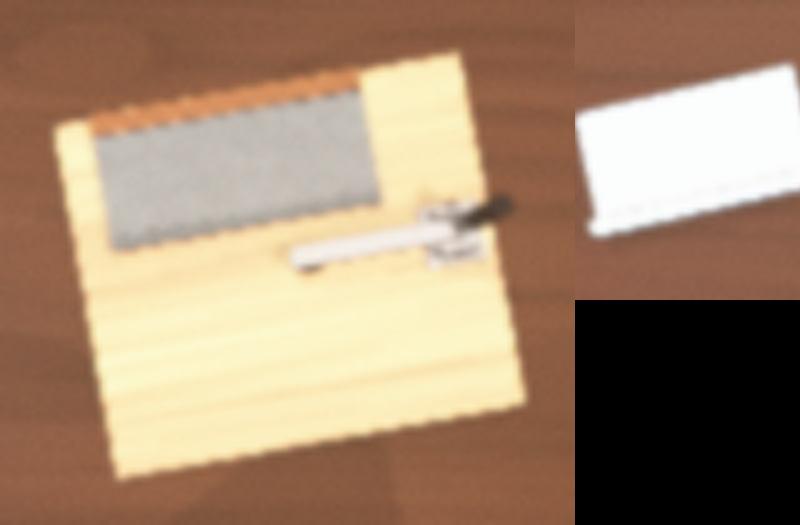

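```bash
cat >> h.py <<'E'
BC=np.array([.5765,-.0142]);BY=np.deg2rad(11.7)
def jig(x,y,zmm,BC=BC,BY=BY):  # jig mm (z above bed face) -> world m
    c,s=np.cos(BY),np.sin(BY);return np.array([BC[0]+(c*x-s*y)/1e3,BC[1]+(s*x+c*y)/1e3,.018+zmm/1e3])
def go(target,yaw_y=None):
    s=bot.read_state();R=np.array(s['tcp_rot']);d=R.T@(target-s['position'])*1000
    roll=0
    if yaw_y is not None:
        a=np.arctan2(R[1,1],R[0,1]);roll=-((yaw_y-a+np.pi)%(2*np.pi)-np.pi)
    print('t',round(s['time_s'],2),'d mm',d.round(1),'roll',round(roll,3),'pos',np.array(s['position']).round(4),'F',np.array(s['force']).round(1),'open',round(s['opening']*87,1))
E
python3 - <<'E'
from h import *
m=vision.camera_model('top')
C=onplane(np.array([[57,127],[460,52],[525,403],[118,478]])/5+[280,140]-.4,.018,m)[:,:2];print(C.round(4),C.mean(0))
e=np.r_[C[0]-C[3],C[1]-C[2]].reshape(2,2);f=np.array([C[0]-C[1],C[3]-C[2]]);print(np.degrees(np.arctan2(e[:,1],e[:,0])),np.degrees(np.arctan2(-f[:,0],f[:,1])),np.linalg.norm(e,axis=1),np.linalg.norm(f,axis=1))
# handle: dark pixels in scene above bed
for n,r in(('top',(360,390,170,200)),('scene',(265,320,225,270))):
    p=np.load(f'pics/{n}0rgb.npy');P=cloud(np.load(f'pics/{n}0.npy'),vision.camera_model(n))
    M=np.zeros(p.shape[:2],bool);M[r[2]:r[3],r[0]:r[1]]=1;M&=P[...,2]>.12
    print(n,M.sum(),P[M].mean(0),P[M].max(0))
print(jig(0,-139,145))
go(jig(0,-85,200),BY)
E
```

```text
[[ 0.6779  0.1575]
 [ 0.7401 -0.1354]
 [ 0.4845 -0.1861]
 [ 0.4238  0.1066]] [ 0.58156191 -0.0143333 ]
[11.33693485 11.23018072] [11.99302806 11.70868005] [0.25914899 0.26063866] [0.29943705 0.29893808]
top 36 [ 0.60604199 -0.14602026  0.15563189] [ 0.61485326 -0.13711455  0.17540647]
scene 58 [ 0.60831902 -0.1478553   0.15452215] [ 0.61352691 -0.13561983  0.17633871]
[ 0.60468743 -0.15031197  0.163     ]
t 0.1 d mm [ 514.6 -312.7    4.4] roll -1.393 pos [ 0.2328 -0.5794  0.2217] F [-0.4  0.4  0.8] open 87.0
```

```bash
sed -i 's/BC=np.array(\[.5765/BC=np.array([.579/;s/deg2rad(11.7)/deg2rad(11.6)/' h.py
python3 -m inch '[[0,40,-24,-10,-0.13],[0,80,-48,-10,-0.26],[0,120,-72,-10,-0.39],[0,160,-96,-10,-0.52],[0,200,-120,-10,-0.65],[0,240,-144,-10,-0.78],[0,280,-168,-10,-0.91],[0,320,-192,-10,-1.04]]'; python3 -c "
from h import *
go(jig(0,-85,200),BY)"
```

```text
time_s: 0.9
position: [0.4588, -0.2801, 0.2319]
tcp_rot: [[0.143, 0.99, -0.001], [0.99, -0.143, 0.002], [0.002, -0.001, -1.0]]
force: [0.2, -1.1, 0.2]
opening: 0.357
t 0.9 d mm [200.4 109.6  14.2] roll -0.346 pos [ 0.4588 -0.2801  0.2319] F [ 0.2 -1.1  0.2] open 31.1
```

```bash
python3 -m inch '[[0,40,22,5,-0.09],[0,80,44,10,-0.18],[0,120,66,14,-0.27],[0,160,88,14,-0.346],[0,200,110,14,-0.346],[0,200,110,14,-0.346]]'; python3 -c "
from h import *
p,d=vision.capture('scene');cv2.imwrite('pics/s1.png',cv2.resize(p[130:330,200:430,::-1],None,fx=3,fy=3)[:600,:800])
go(jig(0,-88,121),BY);go(jig(0,-205,75),BY)"
```

```text
time_s: 1.5
position: [0.599, -0.0931, 0.2177]
tcp_rot: [[-0.207, 0.978, 0.001], [0.978, 0.207, 0.004], [0.004, 0.002, -1.0]]
force: [-0.8, -0.1, 0.2]
opening: 0.005
t 1.55 d mm [-5.1 -1.5 78.5] roll 0.004 pos [ 0.5973 -0.0953  0.2176] F [-0.3 -0.5  0.7] open 0.6
t 1.55 d mm [-122.2   -2.   124.2] roll 0.004 pos [ 0.5973 -0.0953  0.2176] F [-0.3 -0.5  0.7] open 0.6
```

View pics/s1.png

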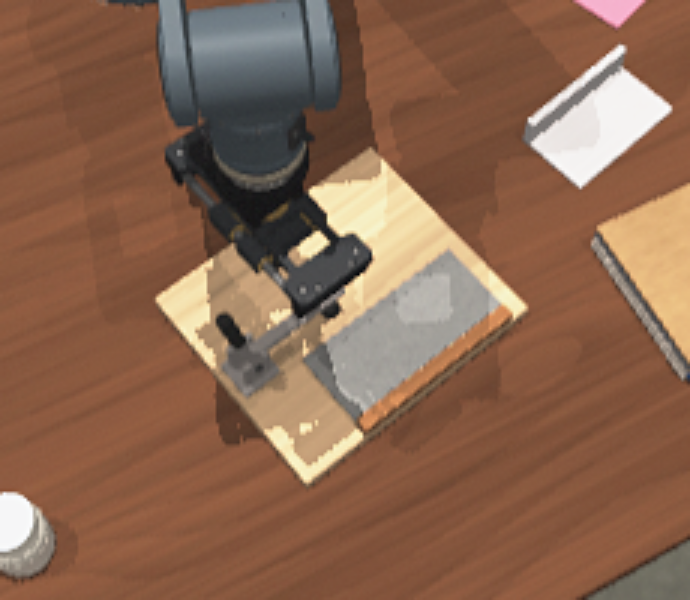

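The gripper is on the +y side of the handle, which is at crop pixel (232,330), and the jaws lie along jig x. I'll go down and push.

```bash
python3 -m inch '[[0,0,-1,40,0],[0,-3,-1,78,0],[0,-6,-1,78,0],[0,-25,-2,82,0],[0,-45,-2,90,0],[0,-65,-2,98,0],[0,-85,-2,108,0],[0,-105,-2,117,0]]' && python3 -m inch '[[0,-25,0,10,0],[0,-35,0,14,0],[0,-35,0,14,0],[0,-35,0,-20,0],[0,-35,0,-60,0]]'; python3 -c "
from h import *
p,d=vision.capture('scene');cv2.imwrite('pics/s2.png',cv2.resize(p[130:330,200:430,::-1],None,fx=3,fy=3)[:600,:800])
RC=np.array([.4702,.3495]);go(np.r_[RC,.16],np.deg2rad(14.4))"
```

```text
time_s: 2.35
position: [0.6173, -0.201, 0.1]
tcp_rot: [[-0.204, 0.979, -0.0], [0.979, 0.204, 0.002], [0.002, 0.0, -1.0]]
force: [1.0, -0.3, -0.4]
opening: 0.001
time_s: 2.85
position: [0.6227, -0.2336, 0.1585]
tcp_rot: [[-0.205, 0.979, -0.006], [0.979, 0.205, 0.005], [0.007, -0.004, -1.0]]
force: [1.7, -0.1, 0.9]
opening: 0.008
t 2.9 d mm [605.3 -33.8   5. ] roll -0.044 pos [ 0.6275 -0.2359  0.1679] F [ 1.8 -0.2  4.4] open 0.6
```

View pics/s2.png

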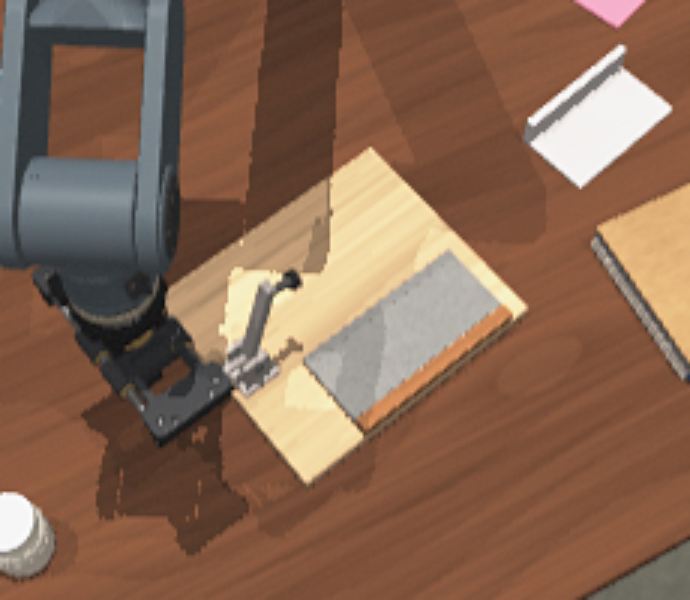

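The clamp arm stands upright, with the foot at crop pixel (288,280) and the handle laid back. Now I'll go up and over to the rail.

```bash
python3 -m inch '[[0,0,0,-45,0],[0,0,0,-95,0],[0,45,-3,-100,0],[10,95,-5,-100,0],[30,145,-8,-100,0],[50,195,-11,-100,0],[70,245,-14,-100,0],[87,295,-17,-100,0]]' && python3 -m inch '[[87,50,-3,0,-0.01],[87,100,-6,0,-0.02],[87,150,-9,0,-0.03],[87,200,-12,0,-0.04],[87,250,-14,0,-0.045],[87,300,-16,30,-0.045],[87,310,-17,60,-0.045],[87,310,-17,60,-0.045]]'; python3 -c "
from h import *
RC=np.array([.4702,.3495]);go(np.r_[RC,.16],np.deg2rad(14.4));m=vision.camera_model('wrist')
p,d=vision.capture('wrist');cv2.imwrite('pics/w1.png',p[:,:,::-1]);np.save('pics/w1.npy',d)
P=cloud(d,m);print('z',np.nanpercentile(P[...,2],[5,50,95]))
M=(p.min(2)>110)&(abs(P[...,2]-.04)<.006)&(np.hypot(P[...,0]-.47,P[...,1]-.35)<.12)
print(M.sum(),P[M].mean(0) if M.any() else 0,cv2.minAreaRect((P[M][:,:2]*1000).astype(np.float32)) if M.any() else 0)
p2,d2=vision.capture('top');P=cloud(d2,vision.camera_model('top'))
v=P[150:245,280:395].reshape(-1,3);v=v[v[:,2]>.13];print('clamp high',len(v),v.mean(0))"
```

```text
time_s: 3.7
position: [0.548, 0.052, 0.267]
tcp_rot: [[-0.206, 0.978, 0.009], [0.979, 0.206, -0.002], [-0.004, 0.008, -1.0]]
force: [1.4, 0.7, -0.5]
opening: 0.375
time_s: 4.5
position: [0.4625, 0.3533, 0.2016]
tcp_rot: [[-0.255, 0.967, -0.0], [0.967, 0.255, -0.006], [-0.005, -0.002, -1.0]]
force: [-1.2, -0.9, -1.0]
opening: 0.987
t 4.5 d mm [-5.5  6.6 41.6] roll 0.007 pos [0.4625 0.3533 0.2016] F [-1.2 -0.9 -1. ] open 85.8
z [-0.00056578  0.0026934   0.3150693 ]
1068 [0.46617047 0.35898786 0.04045456] ((467.96875, 352.3594970703125), (9.93172836303711, 158.63682556152344), 14.3051118850708)
clamp high 61 [ 0.59523312 -0.0908906   0.15651536]
```

View pics/w1.png

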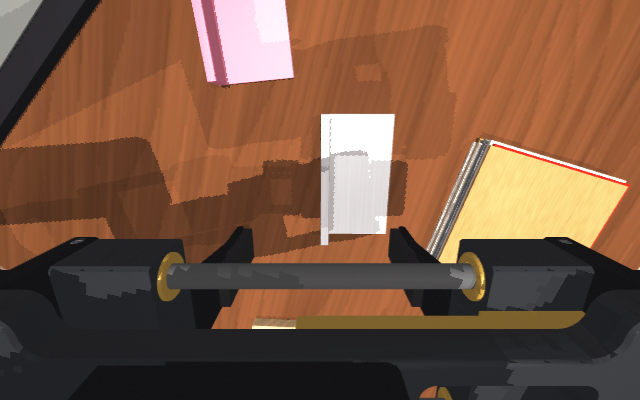

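The wrist view shows the silver rail centred near (330,180), aligned with the jaws, and the fingers are clear of the book. I'll descend and grip.

```bash
python3 -c "
from h import *
go(np.array([.4685,.3515,.010]),np.deg2rad(14.3))"
```

```text
t 4.6 d mm [  0.    0.3 195.5] roll 0.005 pos [0.4668 0.352  0.2055] F [0.1 0.  0.5] open 86.5
```

```bash
python3 -m inch '[[87,0,0,45,0],[87,0,0,90,0],[87,0,0,130,0],[87,0,0,145,0],[87,0,0,145,0],[87,0,0,145,0]]'; python3 -c "
from h import *
go(np.array([.4685,.3515,.010]),np.deg2rad(14.3));print(np.array(bot.read_state()['tcp_rot'])[:,2])"
```

```text
time_s: 5.2
position: [0.4698, 0.3513, 0.0623]
tcp_rot: [[-0.251, 0.968, 0.01], [0.968, 0.251, -0.002], [-0.004, 0.01, -1.0]]
force: [0.3, -0.6, 0.6]
opening: 0.999
t 5.2 d mm [ 0.8 -1.7 52.3] roll 0.004 pos [0.4698 0.3513 0.0623] F [ 0.3 -0.6  0.6] open 86.9
[ 0.01034549 -0.00182476 -0.99994482]
```

```bash
python3 -m inch '[[87,1,-2,30,0],[87,1,-2,52,0],[87,1,-2,52,0],[40,1,-2,52,0],[0,1,-2,52,0],[0,1,-2,52,0],[0,1,-2,52,0],[0,1,-2,52,0]]'; python3 -m inch '[[0,0,0,0,0],[0,0,0,0,0],[0,0,0,0,0]]'
```

```text
time_s: 6.0
position: [0.4684, 0.3518, 0.0109]
tcp_rot: [[-0.251, 0.968, 0.011], [0.968, 0.251, -0.001], [-0.004, 0.011, -1.0]]
force: [-0.4, -1.1, -0.1]
opening: 0.628
time_s: 6.3
position: [0.4684, 0.3518, 0.0108]
tcp_rot: [[-0.251, 0.968, 0.011], [0.968, 0.251, -0.001], [-0.004, 0.01, -1.0]]
force: [0.4, 0.1, 0.0]
opening: 0.355
```

```bash
python3 -m inch '[[0,0,0,0,0],[0,0,0,0,0],[0,0,0,0,0],[0,0,0,0,0],[0,0,0,0,0]]' && python3 -m inch '[[0,0,0,-15,0],[0,0,0,-45,0],[0,0,0,-85,0],[0,0,0,-90,0],[0,0,0,-90,0]]'; python3 -c "
from h import *
go(jig(-100,25,92),BY);m=vision.camera_model('wrist')
p,d=vision.capture('wrist');cv2.imwrite('pics/w2.png',p[:,:,::-1])"
```

```text
time_s: 6.8
position: [0.4681, 0.3517, 0.0107]
tcp_rot: [[-0.251, 0.968, 0.01], [0.968, 0.251, -0.002], [-0.004, 0.01, -1.0]]
force: [-1.0, 0.2, 1.4]
opening: 0.117
time_s: 7.3
position: [0.468, 0.3523, 0.1026]
tcp_rot: [[-0.251, 0.968, 0.014], [0.968, 0.251, -0.0], [-0.004, 0.013, -1.0]]
force: [-0.6, -0.3, -2.9]
opening: 0.11
t 7.3 d mm [-352.6  -83.    -7.2] roll 0.051 pos [0.468  0.3523 0.1026] F [-0.6 -0.3 -2.9] open 9.6
```

View pics/w2.png

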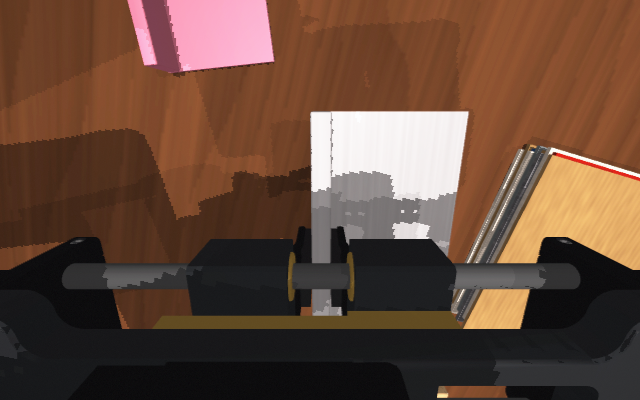

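The rail is gripped and lifted level, with the rib between the pads at (322,270). I'll carry it to the front of the lap.

```bash
python3 -m inch '[[0,-20,-5,-5,0],[0,-60,-14,-7,0],[0,-105,-25,-7,0.01],[0,-150,-35,-7,0.02],[0,-195,-46,-7,0.03],[0,-240,-57,-7,0.04],[0,-285,-67,-7,0.05],[0,-320,-76,-7,0.05]]' && python3 -m inch '[[0,-20,0,0,0],[0,-20,0,0,0],[0,-20,0,0,0]]'; python3 -c "
from h import *
go(jig(-100,25,92),BY)
for n in('scene','top'):
  m=vision.camera_model(n);p,d=vision.capture(n);P=cloud(d,m);np.save(f'pics/{n}3rgb.npy',p);np.save(f'pics/{n}3.npy',d)
  if n=='scene': cv2.imwrite('pics/s3.png',cv2.resize(p[130:330,200:430,::-1],None,fx=3,fy=3)[:600,:800])
print(np.array(bot.read_state()['tcp_rot']).round(4))"
```

```text
time_s: 8.15
position: [0.4722, 0.0207, 0.1072]
tcp_rot: [[-0.201, 0.98, 0.007], [0.98, 0.201, -0.001], [-0.003, 0.007, -1.0]]
force: [0.7, 0.1, -3.0]
opening: 0.114
time_s: 8.45
position: [0.475, 0.0011, 0.1061]
tcp_rot: [[-0.199, 0.98, 0.004], [0.98, 0.199, -0.0], [-0.001, 0.004, -1.0]]
force: [-0.8, 0.4, -1.9]
opening: 0.113
t 8.45 d mm [-10.9  -1.2  -3.9] roll -0.002 pos [0.475  0.0011 0.1061] F [-0.8  0.4 -1.9] open 9.8
[[-2.017e-01  9.794e-01  4.700e-03]
 [ 9.795e-01  2.017e-01 -5.000e-04]
 [-1.400e-03  4.500e-03 -1.000e+00]]
```

View pics/s3.png

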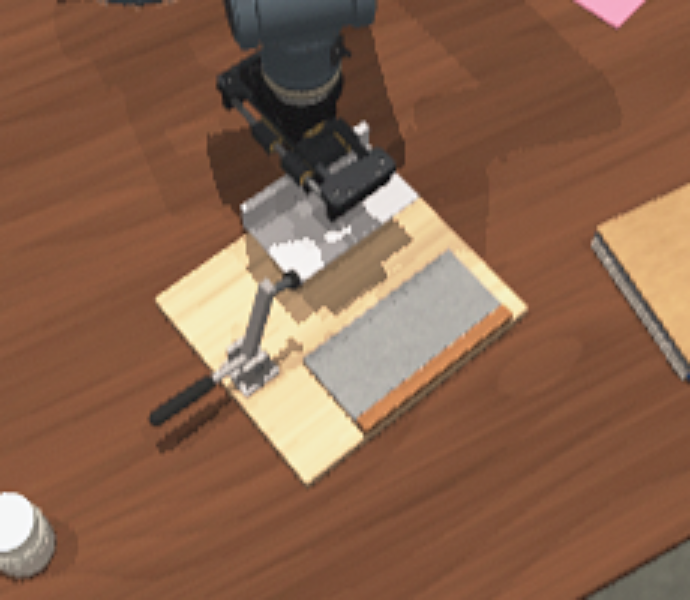

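The clamp is fully open, with the handle level at crop pixel (180,400). The rail hangs level over the front of the bed. I'll check its pose and the lap edge numerically.

```bash
python3 - <<'E'
from h import *
c,s_=np.cos(BY),np.sin(BY)
s=bot.read_state();print(s['position'])
for n in('top','scene'):
    p=np.load(f'pics/{n}3rgb.npy').astype(int);P=cloud(np.load(f'pics/{n}3.npy'),vision.camera_model(n))
    J=P-np.array([*BC,.018]);J=np.stack([c*J[...,0]+s_*J[...,1],-s_*J[...,0]+c*J[...,1],J[...,2]],-1)*1000
    g=(p.max(2)-p.min(2)<45)
    def rep(nm,M):
        X=J[M]
        if len(X)<20: return print(nm,len(X))
        A=np.c_[X[:,:2],np.ones(len(X))];q=np.linalg.lstsq(A,X[:,2],rcond=None)[0]
        print(n,nm,len(X),'lo',np.percentile(X,1,axis=0).round(1),'hi',np.percentile(X,99,axis=0).round(1),'slopes',q[:2].round(3),'rect',[np.round(v,1) for v in cv2.minAreaRect(X[:,:2].astype(np.float32))],'medz',np.median(X[:,2]).round(1))
    rep('lap',g&(J[...,0]>20)&(J[...,0]<125)&(abs(J[...,1]-25)<130)&(J[...,2]>7)&(J[...,2]<25))
    rep('leaf',g&(J[...,0]>-88)&(J[...,0]<15)&(abs(J[...,1]-25)<120)&(J[...,2]>70)&(J[...,2]<92)&(p.min(2)>70))
    # bed rect via brightest yellow
    M=(J[...,0]>-160)&(J[...,0]<160)&(abs(J[...,1])<180)&(abs(J[...,2])<5)&(p[...,0]-p[...,2]>40)&(p[...,1]>150);rep('bed',M)
    h=(J[...,2]>60)&(J[...,1]<-50)&(abs(J[...,0])<40);print('arm top',J[h].min(0).round(0),J[h].max(0).round(0)) if h.any() else 0
E
```

```text
[0.47507079 0.00214728 0.10653129]
top lap 1185 lo [ 33.8 -71.5   7.6] hi [115.1 122.2  23.1] slopes [-0.009  0.002] rect [array([74.4, 25. ]), array([ 84.4, 198.4]), np.float64(0.1)] medz 14.6
top leaf 323 lo [-84.9 -44.5  73.3] hi [-12.2 113.8  89.6] slopes [-0.002  0.005] rect [array([-47.2,  34. ]), array([ 75.3, 162.3]), np.float64(2.2)] medz 81.9
top bed 1705 lo [-125.5 -149.3   -4.9] hi [127.3 148.    4.8] slopes [-0.001  0.   ] rect [array([ 1.6, -0.8]), array([299.8, 259.1]), np.float64(90.0)] medz -0.0
arm top [ -24. -423.   60.] [ 27. -55. 160.]
scene lap 1597 lo [ 29.1 -73.3  10.1] hi [110.2 123.1  22.1] slopes [-0.011  0.   ] rect [array([70.6, 25.2]), array([ 87.3, 200.6]), np.float64(0.9)] medz 15.6
scene leaf 781 lo [-86.4 -44.2  78. ] hi [-15.1 112.5  88.4] slopes [0.003 0.002] rect [array([-50.6,  34.9]), array([161.4,  74. ]), np.float64(89.6)] medz 83.1
scene bed 2418 lo [-128.6 -148.9   -4. ] hi [125.9 147.3   4.8] slopes [-0.001  0.001] rect [array([-3. ,  0.3]), array([261.5, 300.6]), np.float64(0.2)] medz 1.3
arm top [ -27. -420.   60.] [ 26. -53. 161.]
```

```bash
python3 -m inch '[[0,-9,3,20,0],[0,-10,4,50,0],[0,-10,5,65,0],[0,-10,5,65,0],[0,-10,5,65,0]]'; python3 -c "
from h import *
go(jig(-95,26,13.7),BY);go(jig(-15,26,13.7),BY);print(np.array(bot.read_state()['tcp_rot']).round(4)[2])"
```

```text
time_s: 9.05
position: [0.4819, -0.0056, 0.0415]
tcp_rot: [[-0.203, 0.979, 0.004], [0.979, 0.203, -0.0], [-0.001, 0.004, -1.0]]
force: [0.0, 0.1, -2.1]
opening: 0.11
t 9.05 d mm [-2.  -1.7  9.8] roll 0.002 pos [ 0.4819 -0.0056  0.0415] F [ 0.   0.1 -2.1] open 9.6
t 9.05 d mm [-2.2 78.3 10.1] roll 0.002 pos [ 0.4819 -0.0056  0.0415] F [ 0.   0.1 -2.1] open 9.6
[-9.0e-04  3.6e-03 -1.0e+00]
```

```bash
python3 -m inch '[[0,-2,0,5,0],[0,-2,0,9,0],[0,-2,0,9,0]]'; python3 -c "
from h import *
go(jig(-15,26,13.7),BY)"
```

```text
time_s: 9.35
position: [0.4824, -0.0075, 0.0326]
tcp_rot: [[-0.203, 0.979, 0.004], [0.979, 0.203, -0.0], [-0.001, 0.004, -1.0]]
force: [-0.2, -0.3, -1.4]
opening: 0.113
t 9.35 d mm [-0.2 78.3  1.2] roll 0.002 pos [ 0.4824 -0.0075  0.0326] F [-0.2 -0.3 -1.4] open 9.9
```

```bash
python3 -m inch '[[0,0,10,1,0],[0,0,22,1,0],[0,0,32,1,0],[0,0,40,1,0],[0,0,48,1,0],[0,0,55,1,0],[0,0,55,1,0]]'; python3 -c "
from h import *
go(jig(-15,26,13.7),BY)
p,d=vision.capture('scene');cv2.imwrite('pics/s4.png',cv2.resize(p[130:330,200:430,::-1],None,fx=3,fy=3)[:600,:800])"
```

```text
time_s: 10.05
position: [0.5377, 0.0038, 0.0319]
tcp_rot: [[-0.204, 0.979, 0.006], [0.979, 0.204, -0.001], [-0.002, 0.006, -1.0]]
force: [0.1, -0.6, -1.8]
opening: 0.113
t 10.05 d mm [ 0.  21.8  0.3] roll 0.003 pos [0.5377 0.0038 0.0319] F [ 0.1 -0.6 -1.8] open 9.8
```

View pics/s4.png

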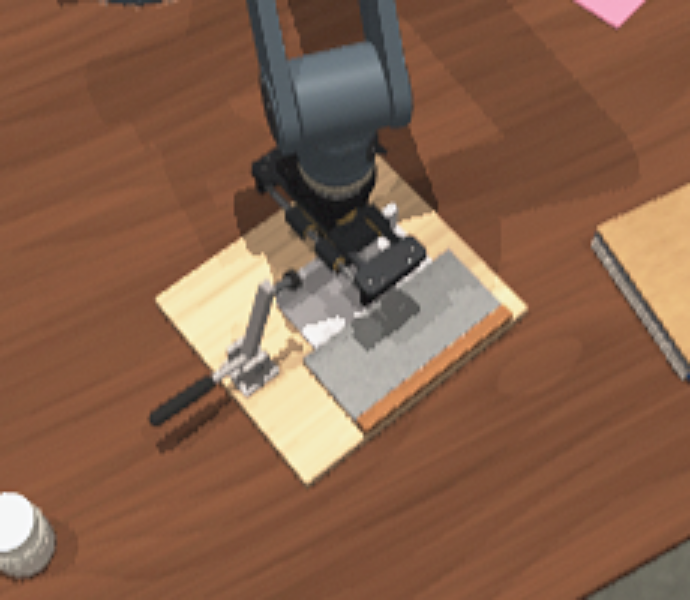

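The leaf's front edge has gone under the lap, whose edge runs from (305,355) to (448,252), with no contact force. I'll continue to full depth, then lower.

```bash
python3 -m inch '[[0,0,8,0,0],[0,0,16,0,0],[0,0,22,0,0],[0,0,22,0,0]]' && python3 -m inch '[[0,0,0,1,0],[0,0,0,2,0],[0,0,0,3,0],[0,0,0,3,0]]'; python3 -c "
from h import *
go(jig(-15,26,10.7),BY)"
```

```text
time_s: 10.5
position: [0.5598, 0.0083, 0.032]
tcp_rot: [[-0.204, 0.979, 0.006], [0.979, 0.204, -0.001], [-0.002, 0.006, -1.0]]
force: [-0.4, -0.5, -2.7]
opening: 0.112
time_s: 10.9
position: [0.5595, 0.0083, 0.0289]
tcp_rot: [[-0.204, 0.979, 0.006], [0.979, 0.204, -0.001], [-0.002, 0.005, -1.0]]
force: [-1.0, 0.1, -2.6]
opening: 0.112
t 10.9 d mm [ 0.1 -0.4  0.2] roll 0.003 pos [0.5595 0.0083 0.0289] F [-1.   0.1 -2.6] open 9.7
```

```bash
python3 -m inch '[[0,0,0,0.5,0],[0,0,0,1,0],[0,0,0,1,0]]'; python3 -m inch '[[0,0,0,1,0],[0,0,0,1,0],[0,0,0,1,0]]'
```

```text
time_s: 11.2
position: [0.5595, 0.0083, 0.0287]
tcp_rot: [[-0.204, 0.979, 0.006], [0.979, 0.204, -0.001], [-0.002, 0.006, -1.0]]
force: [-0.9, 1.3, 5.2]
opening: 0.114
time_s: 11.5
position: [0.5595, 0.0083, 0.0287]
tcp_rot: [[-0.204, 0.979, 0.006], [0.979, 0.204, -0.001], [-0.002, 0.006, -1.0]]
force: [-2.0, 0.9, 6.3]
opening: 0.117
```

```bash
python3 -m inch '[[0,0,0,1.5,0],[0,0,0,2,0],[0,0,0,2,0],[0,0,0,2,0],[0,0,0,2,0]]'; python3 -c "
from h import *
for n in('scene','top'):
  m=vision.camera_model(n);p,d=vision.capture(n);np.save(f'pics/{n}5rgb.npy',p);np.save(f'pics/{n}5.npy',d)
c,s_=np.cos(BY),np.sin(BY)
for n in('scene','top'):
  p=np.load(f'pics/{n}5rgb.npy').astype(int);J=cloud(np.load(f'pics/{n}5.npy'),vision.camera_model(n))-np.array([*BC,.018]);J=np.stack([c*J[...,0]+s_*J[...,1],-s_*J[...,0]+c*J[...,1],J[...,2]],-1)*1000
  for nm,M in(('lap',(J[...,0]>45)&(J[...,0]<105)&(abs(J[...,1]-25)<95)&(J[...,2]>5)&(J[...,2]<30)),('leaf',(J[...,0]>-8)&(J[...,0]<24)&((abs(J[...,1]-80)<30)|(abs(J[...,1]+37)<25))&(J[...,2]<15)&(p.max(2)-p.min(2)<30))):
    X=J[M];q=np.linalg.lstsq(np.c_[X[:,:2],np.ones(len(X))],X[:,2],rcond=None)[0];print(n,nm,len(X),q.round(4),'y',np.percentile(X[:,1],[1,99]).round(1),'medz',np.median(X[:,2]).round(1))
  M=(J[...,2]>30)&(J[...,2]<44)&(abs(J[...,0]+15)<25)&(abs(J[...,1]-26)<95)&(abs(J[...,1]-26)>25);X=J[M];print('rib',len(X),np.percentile(X,[2,50,98],axis=0).round(1).tolist())
  if n=='scene':cv2.imwrite('pics/s5.png',cv2.resize(p[130:330,200:430,::-1].astype(np.uint8),None,fx=3,fy=3)[:600,:800])
go(jig(-15,26,10.7),BY)"
```

```text
time_s: 12.0
position: [0.5595, 0.0083, 0.0287]
tcp_rot: [[-0.205, 0.979, 0.007], [0.979, 0.205, -0.001], [-0.003, 0.007, -1.0]]
force: [-3.8, 0.5, 14.5]
opening: 0.11
scene lap 1081 [-4.10000e-03 -2.00000e-04  1.57581e+01] y [-68.2 118.1] medz 15.5
scene leaf 166 [-2.5000e-02 -2.1000e-03  5.6306e+00] y [-54.5 102.1] medz 5.7
rib 85 [[-20.7, -54.7, 31.5], [-13.7, -22.4, 40.2], [-10.1, 103.5, 43.8]]
top lap 506 [ 9.80000e-03 -8.00000e-04  1.38253e+01] y [-69.  118.8] medz 14.5
top leaf 27 [ 0.0402 -0.0105  3.6903] y [ 73.4 104.8] medz 3.3
rib 2 [[-13.7, 102.7, 37.9], [-12.0, 103.0, 38.4], [-10.4, 103.3, 38.8]]
t 12.1 d mm [ 0.1 -0.5 -0. ] roll 0.004 pos [0.5595 0.0083 0.0287] F [-2.9  0.4 14. ] open 10.0
```

View pics/s5.png

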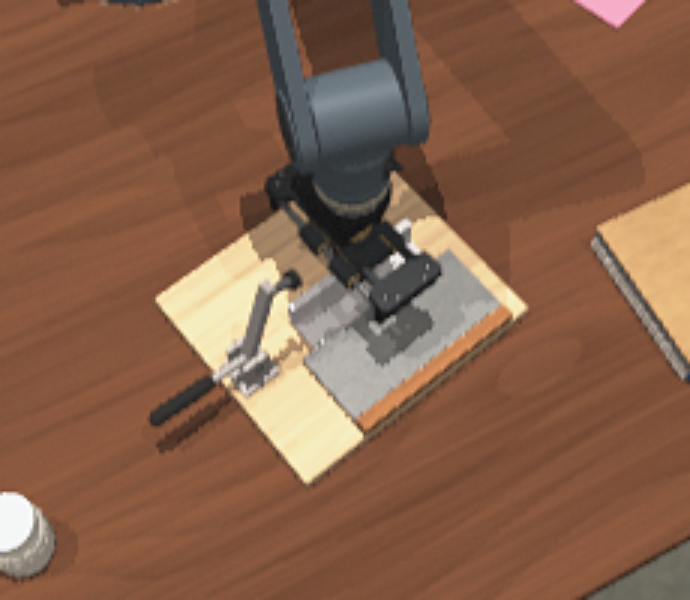

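The lap lies level, the leaf is tucked under it, the clamp is open and the gripper is pressing with about 14 N. Handing in.

```bash
python3 -c "
from rig import bot
s=bot.read_state();print(s['time_s'],s['force']);print(bot.hand_in())"
```

```text
12.1 [-2.91835142  0.43548676 14.02679751]
the job is handed in; nothing more can be done
None
```

I threw the clamp open, tucked the rail under the lapped board and pressed it down. I handed the job in at 12.1 s with the gripper still holding and pressing.

- **Clamp:** in the last picture it stands fully open, with the arm upright and the handle laid back.
- **Tuck:** the leaf's front edge is about 40 mm under the board along its whole length. That figure comes from the arm's position and the calibration, because the edge itself is hidden; the calibration is good to a few mm.
- **Lapped board:** it measured level before and after. The slopes stayed within depth-camera noise, and its top was at 14.5–15.5 mm both times.
- **Press:** the wrist reads about 14 N upward, so the bed carries roughly 16 N once the rail's weight is counted. A sideways force of about 3 N remained.
- **Rail flatness:** the scene camera and the tool height at contact agree that the rail is flat on the base board. The top camera saw too little of the rail to confirm it.
- **Bystanders:** the arm never touched the sleeves, tape or jar. I did not re-measure their positions at the end.

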